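# Rebuild the wheel-hub stack on the spindle stand

## Robot

A 6-joint arm with a two-finger parallel gripper is mounted at the origin on the work surface. World frame = base frame: x ahead of the robot, y to its left, z up, the work surface at z = 0. Lengths are in m, angles in degrees, forces in N, time in s.
With the tool pointing down it reaches from about 0.35 to 0.875 m from the base axis. Payload 4.2 kg.
Tool frame: the origin (TCP) lies midway between the tips of the shut fingers; the grasp point (between the pads) lies 19 mm behind it (r.pinch_z is the distance from the TCP to the grasp point, in m); z points along the fingers, y is the line along which they close (so a half turn about z gives the same grasp; the last joint's range is limited). The gripper opens to 87 mm and grips with 3 to 60 N. Pads are 19 mm wide; open, the fingers measure 117 mm over their backs; the gripper's body (75 mm by 190 mm) begins 51 mm behind the grasp point.
Start: joints at [90.161, 22.042, 0.453, 0, -68.411, -14.817], TCP at [0.158, 0.605, 0.223] pointing down, gripper open.
Joint ranges: [-179.83, 179.83], [-69.29, 118.12], [-61.27, 80.66], [-181.25, 117.63], [-171.15, -9.14], [-177.46, 177.46]. Speed limits (degrees/s): [159.86, 159.86, 180, 180, 180, 180].

## Interface

Orientations are given as a 3x3 rotation matrix whose columns are the frame's x, y, z axes.
In Python, from station import r, imaging, models gives the robot as it stands. The module is installed in compiled form; this text tells all that it offers.
- The arm moves only by the tool apply_moves, never from a script. Its argument "moves" is a list of rows, each a list of 2 entries, a list of its own where there are three numbers: the shift along the tool's x, y, z in m, then the turn about the tool's z in degrees. A call has 1 to 5 rows; each row shifts and turns the commanded pose from where the row before left it, along the tool's axes as they then stand; what a row does not reach is not made up. A row lasts 1/12 s, in which the tool goes at most 41.7 mm and 7.16 degrees, less where a joint would pass 70% of its speed; a pose out of reach is approached as far as the arm can. A call is refused whole if a number of a shift passes 0.0417 or a number of a turn 7.16, either way. A call with a gripper value outside its range is refused whole. "hand" is the finger opening in m, from 0 to 0.087, set as the call begins (left out, the last holds). The fingers move at their own pace and stop on an object; the grip force is fixed at half the most. Time passes only in rows, so rows that do not move let the fingers close. It gives the time, the measured TCP pose, the force, the opening and the grip force at its end, in the units of the state.
- r.sense(): the state, without advancing time (a new reading comes with each control period).
- imaging.capture(name): name is "side" or "top" or "wrist"; returns a dict with "frame" (400x640x3 uint8, blue, green, red), "intrinsics" (3x3 intrinsics, pixels), "eye" and "orientation" of the camera in the world. Camera axes: x right, y down, z forward; pixel columns grow to the right and rows downward; lengths in m; the calibration is good to about 2 mm. A picture is of the moment at which its call begins. There is no depth.
- r.finish_job(): hands the job in; it is judged then, once.
Trained networks look in a picture, given as the dict that the camera call returned (one of the last four; its "shot" number tells which), for a name from the list of things; names that differ only in an ending like _2 or _b are one class to them, and where a whole thing is asked for, a point or a joint stands for the part that bears it (a point fixed in the world has none). Each returns a list of dicts, best first, with "confidence" (0 to 1); they miss things now and then, are a little off and sometimes report something else, mostly with a low value. They report only what shows in the picture. A call takes as long as a camera call. They do not tell look-alikes from the thing itself.
- models.cut_out(picture, target): "region" (400x640 bool, what is visible of it) and "extent" ([left, top, width, height] as shares, 0 to 1, of the picture: columns of its width, rows of its height, round what is visible of it).
- models.place_of(picture, target): "at" ([column, row] as shares, 0 to 1, of the picture: columns of its width, rows of its height: a listed point, or the origin of a listed thing).
The state is a dict: "time_s": time; "joints": joint angles; "joint_velocities": joint speeds; "effort": joint torques, N m; "tcp_pos": TCP position; "ee_rot": TCP orientation; "wrist_force": force on the tool from outside, world axes, zero at the start; "moment": the same for the moment, N m; "gripper_width": opening from 0.0 (shut) to 1.0 (fully open); "gripper_force": force on a finger pad.
Only numpy, scipy, OpenCV 4.12 (cv2) and the standard library are available. Lean on these libraries where they do the work, as an engineer would, in place of code of your own. Each camera call takes 0.05 s, during which the arm holds its last target. There are 200 camera calls.

## Task

Build up the wheel hub on the upright spindle of the stand. From the bottom up, slide on the large bearing, the spacer sleeve, the small bearing and the slotted lock nut, each fully down on the one below; then set the dust cap, mouth down, over the nut so that it rests level on the small bearing. Leave the tin, wrench and screwdriver where they are.

Things in the scene. Friction and masses are not known exactly. Their poses are not given: they have to be found in the camera images.
- stand: Spindle stand, fixed: grey base plate 120 x 120 x 10 mm, a dark round shoulder 72 mm across on it (top 16 mm above the work surface), and at its middle an upright steel spindle, diameter 16 mm up to 76 mm above the work surface, tapering to an 8 mm tip at 82 mm. Origin: on the spindle axis at work-surface height; z up. Parts slide freely down it with 4 mm play all round.
- large_bearing: Large wheel bearing: steel ring with visible dark balls, lying flat, outside diameter 64 mm, bore 24 mm, 18 mm high. Origin: centre of its underside; z is its axis.
- sleeve: Spacer sleeve: plain steel tube standing on end, outside diameter 30 mm, bore 24 mm, 24 mm high. Origin: centre of its underside; z is its axis.
- small_bearing: Small wheel bearing: steel ring with visible dark balls, lying flat, outside diameter 52 mm, bore 24 mm, 13 mm high. Origin: centre of its underside; z is its axis.
- lock_nut: Slotted lock nut: low steel ring with six dark slots in its rim, no thread, outside diameter 36 mm, bore 24 mm, 10 mm high. Origin: centre of its underside; z is its axis.
- cap: Hub dust cap: aluminium cup lying mouth down (its closed end up), outside diameter 48 mm narrowing to 42 mm over its top 5 mm, 28 mm high, inside 43 mm wide at the mouth and 24 mm deep. Origin: centre of its mouth rim, its underside as it lies; z up along its axis.
- grease_tin: Bystander: yellow tin, 68 mm diameter, 85 mm high, standing. Origin: centre of its underside.
- wrench: Bystander: steel wrench 195 mm long, lying. Origin: about its middle; x along its length.
- screwdriver: Bystander: red-handled screwdriver 204 mm long, lying. Origin: about its middle; x along its length.
There are look-alikes about, which are no part of the job. What is shaped like the sleeve but brown is not meant. What is shaped like the large_bearing but purple is not meant.

How it is judged (in metres and radians):
At the end, for the whole second after the job is handed in: Released, at rest, level within 0.1 rad: undersides of large bearing, sleeve, small bearing and nut within 3 mm of 16, 34, 58, 71 mm above the work surface, centres within 6 mm of the spindle axis; cap mouth down over the nut, rim at 71 mm within 3 mm, centre within 12 mm (z of large_bearing in the frame of stand between 0.013 and 0.019 m and horizontal distance between each of large_bearing, sleeve, small_bearing, lock_nut and stand below 0.006 m and angle between each of large_bearing, sleeve, small_bearing, lock_nut, cap's own z axis and vertical below 0.1 rad and linear speed of each of large_bearing, sleeve, small_bearing, lock_nut, cap below 0.02 m/s and z of sleeve in the frame of stand between 0.031 and 0.037 m and z of small_bearing in the frame of stand between 0.055 and 0.061 m and z of lock_nut in the frame of stand between 0.068 and 0.074 m and z of cap in the frame of stand between 0.068 and 0.074 m and horizontal distance between cap and stand below 0.012 m); the robot touches nothing.
It fails at once if a bystander (tin, wrench or screwdriver) was moved more than 30 mm (distance of any of grease_tin, wrench, screwdriver from where it was at the start of the episode above 0.03 m).
It also fails if it takes over 120 s, if anything falls off the work surface, if the arm or the gripper's body presses on something with over 40 N, if the wrist force passes 120 N, or if a joint passes its speed limit or range.

## Working session

There is one attempt and no reset: what is moved stays moved. The work goes in short steps, Python scripts to look and compute and a tool call to move; the robot and the scene stay as the last step left them, time stands still between calls to the robot, and variables do not carry over. Pictures are saved under pics/ and viewed, at most 15 in all, crops included, and the job is handed in when it is done.

Besides the shell and the picture viewer there is one more tool, called after ">>>" by a JSON object that holds its "op" and its "data", one argument or row to a line. apply_moves: Moves the arm, as the interface text tells. Its arguments: {"type":"object","properties":{"moves":{"type":"array"},"hand":{"type":"number"}},"required":["moves"]}

```bash
mkdir -p pics; cat > h.py <<'E'
import numpy as np, cv2
from station import r, imaging, models
def ray(p,uv):
    d=np.linalg.inv(p["intrinsics"])@[uv[0],uv[1],1]
    return np.array(p["eye"]),np.array(p["orientation"])@d
def onz(p,uv,z):
    o,d=ray(p,uv); return (o+d*(z-o[2])/d[2])
def proj(p,X):
    q=np.array(p["intrinsics"])@(np.array(p["orientation"]).T@(np.array(X)-p["eye"])); return q[:2]/q[2]
N="stand large_bearing sleeve small_bearing lock_nut cap grease_tin wrench screwdriver".split()
E
python3 - <<'E'
from h import *
s=r.sense();print(s["tcp_pos"],s["ee_rot"],s["time_s"],r.pinch_z)
for c in("top","side"):
    p=imaging.capture(c);cv2.imwrite(f"pics/{c}0.png",p["frame"])
    print(c,np.round(p["eye"],3),np.round(p["orientation"],3).tolist(),p["intrinsics"][0][0])
    for n in N:
        for d in models.place_of(p,n)[:3]:
            uv=np.array(d["at"])*[640,400]
            print(n,round(d["confidence"],2),uv.round(1),onz(p,uv,0).round(3))
E
```

```text
[0.15794813 0.60407938 0.22143839] [[ 9.67416373e-01 -2.53190286e-01 -4.90109047e-04]
 [-2.53190750e-01 -9.67413954e-01 -2.16464619e-03]
 [ 7.39290575e-05  2.21820524e-03 -9.99997537e-01]] 0.0 0.0187
top [ 0.382 -0.033  1.026] [[0.004, -0.98, 0.201], [-1.0, -0.005, -0.003], [0.004, -0.201, -0.98]] 389.47586209663996
stand 0.93 [239.3 186.6] [0.634 0.179 0.   ]
stand 0.73 [220.1 243.3] [0.48  0.223 0.   ]
large_bearing 0.71 [304.8 139.5] [0.769 0.003 0.   ]
large_bearing 0.64 [311.  190.1] [ 0.625 -0.015  0.   ]
sleeve 0.57 [212.8 272.9] [0.403 0.237 0.   ]
sleeve 0.44 [222.6 243.8] [0.479 0.216 0.   ]
small_bearing 0.64 [394.  247.6] [ 0.471 -0.234  0.   ]
lock_nut 0.42 [302.6 250.9] [0.461 0.006 0.   ]
cap 0.85 [373.1 192.4] [ 0.619 -0.183  0.   ]
cap 0.28 [471.2 264.7] [ 0.427 -0.434  0.   ]
grease_tin 0.87 [171.6 198.6] [0.6  0.36 0.  ]
grease_tin 0.71 [304.4 250.7] [0.462 0.001 0.   ]
wrench 0.97 [472.9 265.4] [ 0.425 -0.438  0.   ]
screwdriver 0.62 [456.9 186.7] [ 0.636 -0.411  0.   ]
side [0.117 0.778 0.633] [[-0.866, -0.265, 0.423], [-0.499, 0.449, -0.741], [0.007, -0.853, -0.521]] 392.91134345515314
stand 0.63 [258.4 246.1] [0.646 0.171 0.   ]
stand 0.2 [305.2 282.4] [0.474 0.222 0.   ]
large_bearing 0.82 [300.3 213.4] [ 0.634 -0.01   0.   ]
large_bearing 0.64 [264.  201.7] [ 0.763 -0.008  0.   ]
large_bearing 0.55 [260.4 246.8] [0.64  0.171 0.   ]
sleeve 0.64 [326.9 293.7] [0.414 0.227 0.   ]
sleeve 0.6 [304. 280.] [0.48  0.217 0.   ]
cap 0.49 [331.4 190.2] [ 0.62  -0.171  0.   ]
grease_tin 0.86 [225.9 298.4] [0.596 0.35  0.   ]
```

View pics/top0.png

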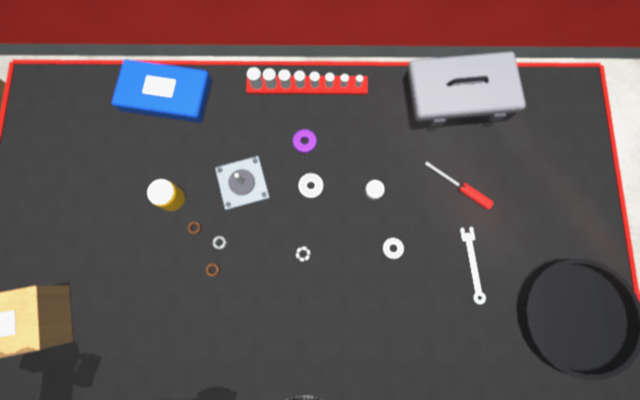

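View pics/side0.png

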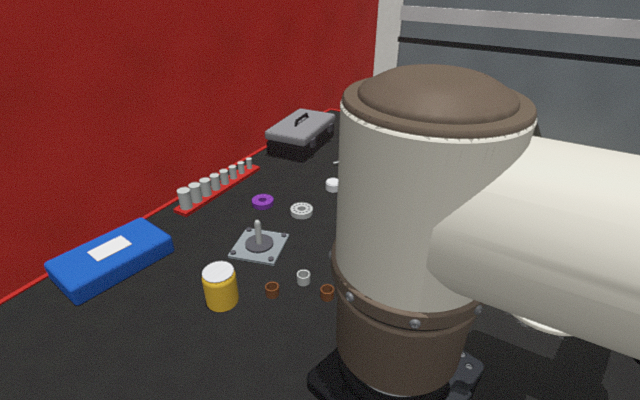

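Top picture: stand at (242,184), large bearing (311,186), steel sleeve (219,242), nut (303,254), small bearing (393,248) and cap (375,190). The brown tubes are at (194,228) and (212,270), and the purple ring is at (304,140). The side picture agrees, but the arm hides much of it. I'll align the tool with the world axes, then go near the stand.

>>> {"op": "apply_moves", "data": {
  "moves": [
    [[0,0,0],-7.1],
    [[0,0,0],-7.1],
    [[0,0,0],-0.5],
    [[0,0,-0.02],0],
    [[0,0,-0.02],0]
  ],
  "hand": 0.087
}}

```text
time_s: 1.42
tcp_pos: [0.1581, 0.6038, 0.2616]
ee_rot: [[1.0, -0.002, -0.0], [-0.002, -1.0, -0.004], [-0.0, 0.004, -1.0]]
wrist_force: [1.2, -0.1, 0.9]
gripper_width: 1.0
gripper_force: 0.0
```

>>> {"op": "apply_moves", "data": {
  "moves": [
    [[0.03,0.028,0],0],
    [[0.03,0.028,0],0],
    [[0.03,0.028,0],0],
    [[0.03,0.028,0],0],
    [[0.03,0.028,0],0]
  ]
}}

```text
time_s: 1.83
tcp_pos: [0.3092, 0.4633, 0.2628]
ee_rot: [[1.0, -0.002, 0.0], [-0.002, -1.0, 0.0], [0.0, -0.0, -1.0]]
wrist_force: [0.9, 0.8, -0.3]
gripper_width: 0.998
gripper_force: 0.0
```

>>> {"op": "apply_moves", "data": {
  "moves": [
    [[0.03,0.028,0],0],
    [[0.03,0.028,0],0],
    [[0.03,0.028,0],0],
    [[0.03,0.028,0],0],
    [[0.03,0.028,0],0]
  ]
}}

```text
time_s: 2.25
tcp_pos: [0.4595, 0.3233, 0.263]
ee_rot: [[1.0, -0.002, 0.001], [-0.002, -1.0, 0.001], [0.001, -0.001, -1.0]]
wrist_force: [-0.3, 1.0, -0.8]
gripper_width: 1.0
gripper_force: 0.0
```

```bash
cat >> h.py <<'E'
H=dict(large_bearing=.018,sleeve=.024,small_bearing=.013,lock_nut=.010,cap=.028,stand=0)
def look(c,names,save=None):
    p=imaging.capture(c)
    if save: cv2.imwrite(f"pics/{save}.png",p["frame"])
    for n in names:
        for d in models.place_of(p,n)[:3]:
            uv=np.array(d["at"])*[640,400]
            print(c,n,round(d["confidence"],2),uv.round(1),onz(p,uv,0).round(4))
    return p
E
python3 - <<'E'
from h import *
s=r.sense();print(s["tcp_pos"],np.round(s["ee_rot"],4).tolist(),s["time_s"])
p=look("wrist",N[:6],"w1");print(p["eye"],np.round(p["orientation"],3),p["intrinsics"][0][0])
E
```

```text
[0.45945834 0.32328457 0.26295097] [[1.0, -0.0022, 0.0005], [-0.0022, -1.0, 0.0006], [0.0005, -0.0006, -1.0]] 2.25
wrist stand 0.73 [293.1  70.7] [0.596  0.3566 0.    ]
wrist stand 0.67 [426.9  32. ] [0.6435 0.1755 0.    ]
wrist large_bearing 0.82 [566.1  41.6] [ 0.6316 -0.0145  0.    ]
wrist sleeve 0.64 [381.2 152.4] [0.4825 0.2266 0.    ]
wrist sleeve 0.62 [372.6 198.8] [0.4093 0.2354 0.    ]
wrist sleeve 0.58 [341.3 130.4] [0.515  0.2875 0.    ]
wrist lock_nut 0.79 [520.7 173. ] [0.4505 0.0094 0.    ]
wrist cap 0.16 [565.9  40.7] [ 0.6327 -0.014   0.    ]
[0.53810594 0.32360771 0.42480029] [[-0.002 -0.958 -0.288]
 [-1.     0.002  0.001]
 [-0.     0.288 -0.958]] 279.93245040419583
```

>>> {"op": "apply_moves", "data": {
  "moves": [
    [[0.028,0.026,0],0],
    [[0.028,0.026,0],0],
    [[0.028,0.026,0],0],
    [[0.028,0.026,0],0],
    [[0.028,0.026,0],0]
  ]
}}

```text
time_s: 3.02
tcp_pos: [0.5988, 0.1956, 0.2628]
ee_rot: [[1.0, 0.003, 0.0], [0.003, -1.0, 0.0], [0.0, -0.0, -1.0]]
wrist_force: [-0.5, 0.9, -0.3]
gripper_width: 1.001
gripper_force: 0.0
```

>>> {"op": "apply_moves", "data": {
  "moves": [
    [[0.005,0.02,0],0],
    [[0,0,0],0]
  ]
}}

```text
time_s: 3.18
tcp_pos: [0.6043, 0.1731, 0.2618]
ee_rot: [[1.0, -0.002, -0.001], [-0.002, -1.0, -0.001], [-0.001, 0.001, -1.0]]
wrist_force: [0.2, 1.1, -0.5]
gripper_width: 1.004
gripper_force: 0.0
```

```bash

python3 - <<'E'
from h import *
s=r.sense();print(s["tcp_pos"],s["time_s"])
p=look("wrist",N[:6],"w2")
for X in [(.64,.175,.082),(.64,.175,.016)]: print(proj(p,X))
E
```

```text
[0.60425597 0.17314952 0.26184032] 3.1833
wrist stand 0.62 [319.2 141.3] [0.6436 0.1697 0.    ]
wrist large_bearing 0.94 [438.8  54.3] [0.7605 0.006  0.    ]
wrist large_bearing 0.82 [440.  148.8] [ 0.6322 -0.0118  0.    ]
wrist sleeve 0.8 [286.6 240.3] [0.4824 0.2235 0.    ]
wrist sleeve 0.7 [243.3 222.2] [0.5148 0.2926 0.    ]
wrist sleeve 0.49 [280.8 283.1] [0.4009 0.2362 0.    ]
wrist small_bearing 0.53 [552.6 246.6] [ 0.4698 -0.2203  0.    ]
wrist lock_nut 0.42 [439.9 148.3] [ 0.6329 -0.0115  0.    ]
wrist lock_nut 0.39 [413.5 258.7] [ 0.4479  0.0099 -0.    ]
wrist cap 0.74 [554.2 155. ] [ 0.6225 -0.1857  0.    ]
[315.40529898 150.78211376]
[315.55513819 144.94846837]
```

View pics/w2.png

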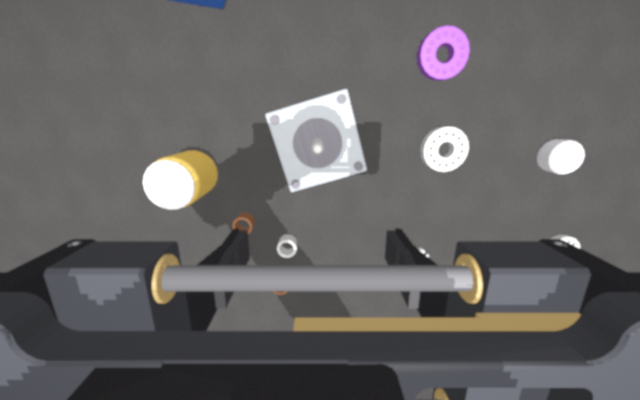

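Wrist picture: the spindle tip shows at (318,149), the shoulder is round (317,142), and the large bearing is at (446,149). Now I'll measure the stand and the bearing by their outlines.

```bash
cat >> h.py <<'E'
def outline(p,n,z,k=0,pick=None):
    "world centre at height z of outline of cut-out nearest pick"
    best=[]
    for d in models.cut_out(p,n):
        m=d["region"].astype(np.uint8)
        cs=cv2.findContours(m,cv2.RETR_EXTERNAL,cv2.CHAIN_APPROX_NONE)[0]
        c=max(cs,key=cv2.contourArea).reshape(-1,2)
        W=np.array([onz(p,q,z)[:2] for q in c.astype(float)]).astype(np.float32)
        (ctr,rad)=cv2.minEnclosingCircle(W); rect=cv2.minAreaRect(W)
        print(n,round(d["confidence"],2),"px",c.mean(0).round(0),"circ",np.round(ctr,4),round(rad,4),"rect",np.round(rect[0],4),np.round(rect[1],4),round(rect[2],1))
E
python3 - <<'E'
from h import *
p=imaging.capture("wrist")
outline(p,"stand",.010); outline(p,"large_bearing",.018); outline(p,"cap",.028); outline(p,"sleeve",.024)
f=p["frame"]; g=cv2.cvtColor(f,cv2.COLOR_BGR2GRAY)[135:165,302:336]
b=np.argwhere(g>150); print(len(b),b.mean(0)[::-1]+[302,135],g.max())
for z in(.076,.082): print(onz(p,b.mean(0)[::-1]+[302,135],z))
cv2.imwrite("pics/c.png",cv2.resize(f[80:200,260:480],None,fx=3.5,fy=3.5,interpolation=2))
p=imaging.capture("top");outline(p,"stand",.010); outline(p,"large_bearing",.018)
E
```

```text
stand 0.73 px [320. 140.] circ [0.6424 0.173 ] 0.083 rect [0.6419 0.1731] [0.1211 0.1202] 16.1
large_bearing 0.97 px [446. 149.] circ [ 0.6317 -0.0087] 0.0354 rect [ 0.6332 -0.0087] [0.0629 0.0693] 0.2
large_bearing 0.94 px [446.  53.] circ [0.758  0.0091] 0.0343 rect [0.7571 0.0083] [0.0616 0.0678] 33.4
cap 0.9 px [562. 157.] circ [ 0.6237 -0.1706] 0.0329 rect [ 0.6244 -0.1707] [0.0655 0.0462] 85.6
sleeve 0.63 px [245. 222.] circ [0.5232 0.2869] 0.0171 rect [0.5237 0.2866] [0.0271 0.0313] 68.6
sleeve 0.54 px [288. 245.] circ [0.4837 0.2219] 0.0195 rect [0.4835 0.2212] [0.0308 0.0384] 68.2
271 [318.50184502 148.30258303] 255
[0.64100921 0.17497547 0.076     ]
[0.64170571 0.17501412 0.082     ]
stand 0.62 px [244. 185.] circ [0.6422 0.1712] 0.082 rect [0.6418 0.1711] [0.1202 0.1199] 16.6
large_bearing 0.8 px [304. 141.] circ [0.7569 0.0034] 0.0334 rect [0.7567 0.0042] [0.0618 0.064 ] 64.9
large_bearing 0.6 px [310. 186.] circ [ 0.6312 -0.0125] 0.0339 rect [ 0.632  -0.0139] [0.0659 0.0613] 0.8
large_bearing 0.53 px [166. 195.] circ [0.6055 0.3686] 0.0521 rect [0.6052 0.3688] [0.1037 0.0714] 63.8
```

View pics/c.png

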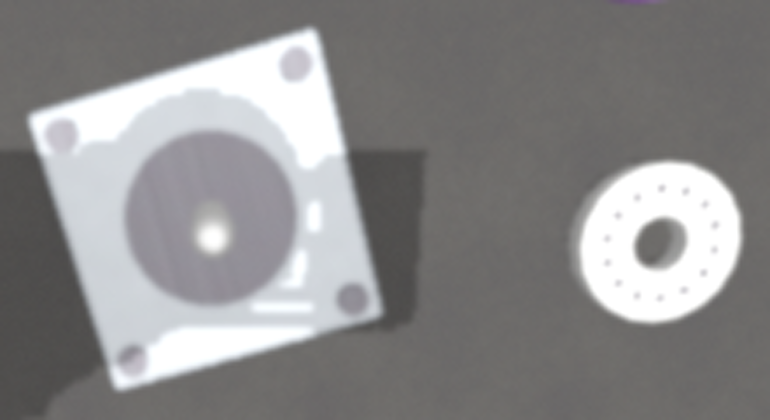

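The crop shows the plate, the shoulder and the bright tip at crop (212,238), which puts the spindle axis at about (0.642, 0.173). The bearing is at about (0.632, -0.011). Moving over it.

>>> {"op": "apply_moves", "data": {
  "moves": [
    [[0.005,0.037,0.015],0],
    [[0.005,0.037,0.015],0],
    [[0.005,0.037,0.015],0],
    [[0.006,0.037,0.015],0],
    [[0.006,0.036,0.01],0]
  ]
}}

```text
time_s: 4.35
tcp_pos: [0.6299, -0.0107, 0.1911]
ee_rot: [[1.0, 0.001, -0.002], [0.001, -1.0, -0.0], [-0.002, 0.0, -1.0]]
wrist_force: [0.2, 0.2, -0.8]
gripper_width: 1.003
gripper_force: 0.0
```

>>> {"op": "apply_moves", "data": {
  "moves": [
    [[0,0,0],0],
    [[0,0,0],0]
  ]
}}

```text
time_s: 4.52
tcp_pos: [0.6303, -0.0113, 0.1915]
ee_rot: [[1.0, -0.003, -0.002], [-0.003, -1.0, -0.0], [-0.002, 0.0, -1.0]]
wrist_force: [-0.1, -0.4, -0.2]
gripper_width: 1.003
gripper_force: 0.0
```

```bash

python3 - <<'E'
from h import *
s=r.sense();print(s["tcp_pos"],s["time_s"])
p=imaging.capture("wrist")
outline(p,"large_bearing",.018); outline(p,"cap",.028); outline(p,"lock_nut",.010);outline(p,"small_bearing",.013)
E
```

```text
[ 0.63028856 -0.01127012  0.19148991] 4.5167
large_bearing 0.66 px [318. 177.] circ [ 0.6347 -0.0124] 0.0324 rect [ 0.634  -0.0124] [0.0632 0.063 ] 45.3
large_bearing 0.59 px [302.  65.] circ [0.7583 0.0058] 0.0325 rect [0.7587 0.0051] [0.0629 0.0619] 46.9
cap 0.95 px [454. 185.] circ [ 0.626  -0.1755] 0.0287 rect [ 0.6264 -0.1758] [0.057  0.0462] 55.5
lock_nut 0.5 px [305. 300.] circ [0.4535 0.0064] 0.019 rect [0.4504 0.0065] [0.0346 0.0305] 89.8
lock_nut 0.41 px [ 24. 210.] circ [0.5808 0.3715] 0.0604 rect [0.5803 0.363 ] [0.0765 0.109 ] 71.7
small_bearing 0.26 px [ 24. 210.] circ [0.5819 0.3688] 0.0607 rect [0.5938 0.3722] [0.0711 0.1146] 20.9
```

>>> {"op": "apply_moves", "data": {
  "moves": [
    [[0.004,0.001,0.037],0],
    [[0,0,0.038],0],
    [[0,0,0.038],0],
    [[0,0,0.038],0],
    [[0,0,0.025],0]
  ]
}}

```text
time_s: 5.18
tcp_pos: [0.6328, -0.0089, 0.0134]
ee_rot: [[1.0, 0.002, -0.004], [0.002, -1.0, -0.0], [-0.004, 0.0, -1.0]]
wrist_force: [-0.4, 0.5, -0.8]
gripper_width: 0.997
gripper_force: 0.0
```

>>> {"op": "apply_moves", "data": {
  "moves": [
    [[0,0,0.01],0],
    [[0,0,0],0]
  ]
}}

```text
time_s: 5.35
tcp_pos: [0.6331, -0.0093, 0.0041]
ee_rot: [[1.0, 0.002, -0.005], [0.002, -1.0, -0.001], [-0.005, 0.001, -1.0]]
wrist_force: [-0.3, 0.8, -0.5]
gripper_width: 0.998
gripper_force: 0.0
```

>>> {"op": "apply_moves", "data": {
  "moves": [
    [[0,0,0],0],
    [[0,0,0],0],
    [[0,0,0],0],
    [[0,0,0],0],
    [[0,0,0],0]
  ],
  "hand": 0
}}

```text
time_s: 5.77
tcp_pos: [0.6358, -0.0102, 0.0087]
ee_rot: [[1.0, 0.001, 0.003], [0.001, -1.0, -0.0], [0.003, 0.0, -1.0]]
wrist_force: [-0.2, -2.1, 5.4]
gripper_width: 0.728
gripper_force: 30.0
```

>>> {"op": "apply_moves", "data": {
  "moves": [
    [[0,0,-0.02],0],
    [[0,0,-0.03],0],
    [[0,0,-0.04],0],
    [[0,0,-0.04],0],
    [[0,0,-0.02],0]
  ]
}}

```text
time_s: 6.18
tcp_pos: [0.6365, -0.0098, 0.1621]
ee_rot: [[1.0, 0.001, 0.008], [0.001, -1.0, 0.001], [0.008, -0.001, -1.0]]
wrist_force: [1.9, -0.3, -1.5]
gripper_width: 0.731
gripper_force: 30.0
```

>>> {"op": "apply_moves", "data": {
  "moves": [
    [[0.001,-0.03,0],0],
    [[0.001,-0.04,0],0],
    [[0.001,-0.04,0],0],
    [[0.001,-0.04,0],0],
    [[0,-0.03,0],0]
  ]
}}

```text
time_s: 6.6
tcp_pos: [0.6377, 0.1729, 0.1562]
ee_rot: [[1.0, 0.001, -0.001], [0.001, -1.0, 0.001], [-0.001, -0.001, -1.0]]
wrist_force: [0.2, -0.5, -3.4]
gripper_width: 0.731
gripper_force: 30.0
```

>>> {"op": "apply_moves", "data": {
  "moves": [
    [[0,0,0],0],
    [[0,0,0],0]
  ]
}}

```text
time_s: 6.77
tcp_pos: [0.6375, 0.1718, 0.1558]
ee_rot: [[1.0, 0.003, -0.002], [0.003, -1.0, 0.0], [-0.002, -0.0, -1.0]]
wrist_force: [0.6, -0.8, -2.4]
gripper_width: 0.729
gripper_force: 30.0
```

```bash

python3 - <<'E'
from h import *
s=r.sense();print(s["tcp_pos"],s["time_s"],s["gripper_width"])
p=imaging.capture("wrist");cv2.imwrite("pics/w3.png",p["frame"])
z=s["tcp_pos"][2]
outline(p,"large_bearing",z+.011); outline(p,"stand",.010)
E
```

```text
[0.63749955 0.17183947 0.15577048] 6.7667 0.7290324459488158
large_bearing 0.78 px [317. 237.] circ [0.6407 0.1724] 0.0315 rect [0.6501 0.1725] [0.043  0.0617] 0.2
large_bearing 0.61 px [483.  69.] circ [0.7377 0.0907] 0.0178 rect [0.7374 0.0906] [0.0314 0.0353] 17.5
large_bearing 0.32 px [278. 305.] circ [0.5998 0.1973] 0.0107 rect [0.6    0.1972] [0.0151 0.0199] 82.6
stand 0.68 px [318. 169.] circ [0.643  0.1732] 0.0829 rect [0.6429 0.1733] [0.1209 0.1205] 16.0
stand 0.48 px [136. 223.] circ [0.5918 0.3893] 0.0689 rect [0.5916 0.3893] [0.0654 0.1376] 14.6
```

View pics/w3.png

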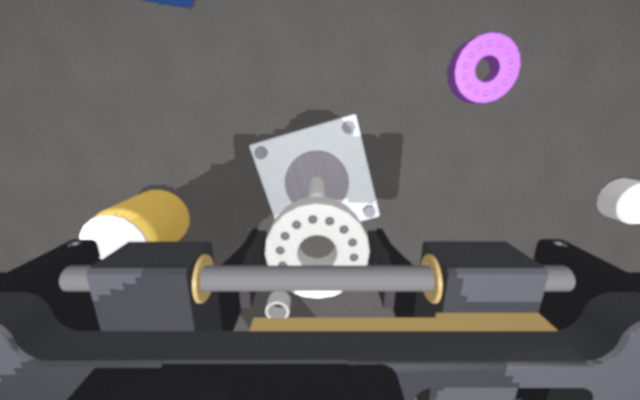

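The bearing is held level, with its bore at (318,248). The spindle shows behind it at (318,188). Next I'll work out the bore offset in the hand.

```bash

python3 - <<'E'
from h import *
p=imaging.capture("wrist");s=r.sense();t=s["tcp_pos"];print(t)
for off in(.009,.012): print(onz(p,(317.5,248),t[2]+off)-t, onz(p,(317.5,198),t[2]+off)-t,onz(p,(317.5,234),t[2]+off)-t,onz(p,(317.5,264),t[2]+off)-t)
g=cv2.cvtColor(p["frame"],cv2.COLOR_BGR2GRAY);print(g[190:268:2,318])
E
```

```text
[0.63815933 0.16868554 0.15638362]
[0.00132487 0.00033839 0.009     ] [0.03274953 0.00035951 0.009     ] [0.01047987 0.00034454 0.009     ] [-0.00950316  0.00033112  0.009     ]
[0.00284711 0.00034846 0.012     ] [0.03365385 0.00036916 0.012     ] [0.01182209 0.00035449 0.012     ] [-0.00776801  0.00034133  0.012     ]
[166 169 177 175 165 168 175 225 250 248 247 246 245 242 234 235 243 245
 244 244 243 242 216 123 106 105 106 106 106 107 108 109 108 111 137 159
 161 149 106]
```

```bash

python3 - <<'E'
from h import *
for i in range(5):
    p=imaging.capture("wrist");t=r.sense()["tcp_pos"];print(np.round(t,4),np.round(p["eye"]-t,4),r.sense()["wrist_force"].round(1) if hasattr(r.sense()["wrist_force"],'round') else '')
    outline(p,"stand",.010)
E
```

```text
[0.6383 0.1686 0.1565] [0.0787 0.0006 0.1617] [-0.5 -0.2 -3.4]
stand 0.84 px [315. 170.] circ [0.6434 0.173 ] 0.0825 rect [0.6429 0.173 ] [0.1199 0.1202] 16.1
[0.6385 0.1688 0.1566] [0.0787 0.0003 0.1618] [ 0.2 -0.1 -1.8]
stand 0.67 px [315. 170.] circ [0.6439 0.1729] 0.0826 rect [0.6431 0.1731] [0.1209 0.1216] 16.2
[0.6385 0.1692 0.1566] [0.0787 0.0003 0.1618] [ 0.2  1.4 -2.6]
stand 0.8 px [316. 171.] circ [0.6422 0.1733] 0.0825 rect [0.6434 0.1732] [0.1197 0.1193] 15.9
[0.6385 0.1695 0.1566] [0.0787 0.0004 0.1619] [ 0.6 -0.  -2.8]
stand 0.56 px [316. 170.] circ [0.6433 0.1732] 0.0829 rect [0.6432 0.1732] [0.12  0.121] 15.8
[0.6385 0.1698 0.1566] [0.0787 0.0005 0.1618] [-0.5  0.2 -3. ]
stand 0.77 px [316. 170.] circ [0.6433 0.1724] 0.0819 rect [0.6434 0.1729] [0.1199 0.1197] 15.8
```

>>> {"op": "apply_moves", "data": {
  "moves": [
    [[0.003,-0.002,0.02],0],
    [[0,0,0.02],0],
    [[0,0,0],0],
    [[0,0,0],0],
    [[0,0,0],0]
  ]
}}

```text
time_s: 7.88
tcp_pos: [0.6422, 0.1722, 0.1176]
ee_rot: [[1.0, 0.001, 0.002], [0.001, -1.0, 0.0], [0.002, -0.0, -1.0]]
wrist_force: [0.1, -0.9, -1.3]
gripper_width: 0.727
gripper_force: 30.0
```

```bash

python3 - <<'E'
from h import *
for i in range(3):
    p=imaging.capture("wrist");t=r.sense()["tcp_pos"];print(np.round(t,4))
    outline(p,"stand",.010)
cv2.imwrite("pics/w4.png",p["frame"][100:340,160:480])
E
```

```text
[0.6425 0.1724 0.1181]
stand 0.88 px [319. 179.] circ [0.6432 0.1725] 0.083 rect [0.6441 0.1731] [0.1194 0.1214] 15.5
[0.6423 0.1724 0.1182]
stand 0.75 px [319. 178.] circ [0.6451 0.174 ] 0.0809 rect [0.6459 0.1739] [0.1138 0.1196] 15.7
[0.6419 0.1722 0.1177]
stand 0.95 px [319. 179.] circ [0.6438 0.1727] 0.0823 rect [0.6442 0.1733] [0.1189 0.1198] 16.2
```

View pics/w4.png

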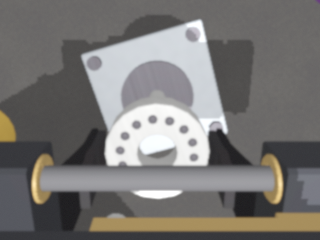

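The bright spindle tip shows through the bore at crop (155,145), so they line up. Descending.

>>> {"op": "apply_moves", "data": {
  "moves": [
    [[0,-0.001,0.025],0],
    [[0,0,0.025],0],
    [[0,0,0.02],0],
    [[0,0,0.012],0],
    [[0,0,0],0]
  ]
}}

```text
time_s: 8.6
tcp_pos: [0.6411, 0.1727, 0.0322]
ee_rot: [[1.0, 0.001, -0.002], [0.001, -1.0, -0.001], [-0.002, 0.001, -1.0]]
wrist_force: [-0.1, -0.9, -2.8]
gripper_width: 0.73
gripper_force: 30.0
```

>>> {"op": "apply_moves", "data": {
  "moves": [
    [[0,0,0.005],0],
    [[0,0,0],0],
    [[0,0,0],0]
  ]
}}

```text
time_s: 8.85
tcp_pos: [0.6416, 0.1731, 0.0304]
ee_rot: [[1.0, 0.001, 0.001], [0.001, -1.0, 0.0], [0.001, -0.0, -1.0]]
wrist_force: [-0.1, -0.5, -2.3]
gripper_width: 0.728
gripper_force: 30.0
```

>>> {"op": "apply_moves", "data": {
  "moves": [
    [[0,0,0],0],
    [[0,0,0],0],
    [[0,0,0],0],
    [[0,0,0],0],
    [[0,0,-0.01],0]
  ],
  "hand": 0.087
}}

```text
time_s: 9.27
tcp_pos: [0.6403, 0.1726, 0.0384]
ee_rot: [[1.0, 0.0, -0.003], [0.0, -1.0, -0.001], [-0.003, 0.001, -1.0]]
wrist_force: [-1.0, -0.7, -0.2]
gripper_width: 0.97
gripper_force: 0.0
```

>>> {"op": "apply_moves", "data": {
  "moves": [
    [[0,0,-0.03],0],
    [[0,0,-0.04],0],
    [[0,0,-0.04],0],
    [[0,0,-0.03],0],
    [[0,0,0],0]
  ]
}}

```text
time_s: 9.68
tcp_pos: [0.6457, 0.1743, 0.1899]
ee_rot: [[1.0, 0.002, 0.016], [0.002, -1.0, 0.005], [0.017, -0.005, -1.0]]
wrist_force: [0.0, 0.1, 0.9]
gripper_width: 0.998
gripper_force: 0.0
```

>>> {"op": "apply_moves", "data": {
  "moves": [
    [[-0.03,-0.008,0],0],
    [[-0.04,-0.01,0],0],
    [[-0.04,-0.01,0],0],
    [[-0.03,-0.01,0],0],
    [[0,0,0],0]
  ]
}}

```text
time_s: 10.1
tcp_pos: [0.4966, 0.2112, 0.1807]
ee_rot: [[1.0, 0.004, -0.001], [0.004, -1.0, 0.001], [-0.001, -0.001, -1.0]]
wrist_force: [-0.2, 0.1, -0.1]
gripper_width: 0.998
gripper_force: 0.0
```

```bash

python3 - <<'E'
from h import *
p=imaging.capture("wrist");t=r.sense()["tcp_pos"];print(np.round(t,4))
outline(p,"stand",.010);outline(p,"large_bearing",.034);outline(p,"sleeve",.024)
cv2.imwrite("pics/w5.png",p["frame"])
E
```

```text
[0.4993 0.2115 0.1811]
stand 0.93 px [351.  51.] circ [0.6426 0.1737] 0.0827 rect [0.6422 0.1735] [0.1208 0.1196] 16.4
large_bearing 0.88 px [355.  46.] circ [0.6378 0.1747] 0.0325 rect [0.6381 0.1745] [0.0631 0.0635] 0.2
sleeve 0.94 px [308. 196.] circ [0.4821 0.2217] 0.0174 rect [0.4823 0.2222] [0.0333 0.0286] 0.3
sleeve 0.9 px [251. 164.] circ [0.5193 0.2868] 0.0174 rect [0.5194 0.287 ] [0.0292 0.0337] 43.6
sleeve 0.74 px [298. 246.] circ [0.4164 0.234 ] 0.0196 rect [0.4163 0.2351] [0.0278 0.0387] 89.8
```

View pics/w5.png

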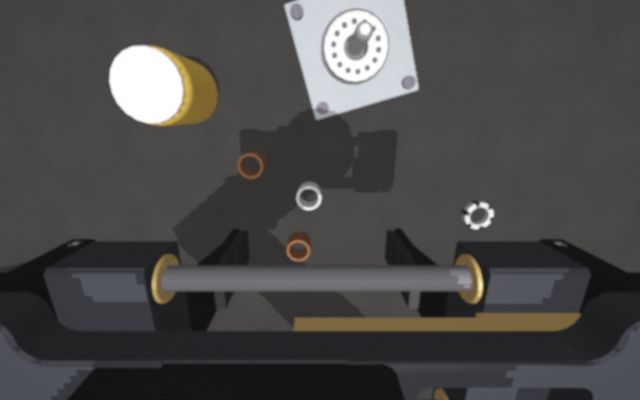

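The bearing lies flat on the shoulder around the spindle, at (356,45). The steel sleeve is at (308,196), with the brown tubes at (251,165) and (298,247). Next, the sleeve.

>>> {"op": "apply_moves", "data": {
  "moves": [
    [[-0.008,-0.005,0.02],0],
    [[-0.008,-0.005,0.02],0],
    [[0,0,0.02],0],
    [[0,0,0],0],
    [[0,0,0],0]
  ],
  "hand": 0.055
}}

```text
time_s: 10.72
tcp_pos: [0.4861, 0.2203, 0.1188]
ee_rot: [[1.0, -0.0, -0.002], [-0.0, -1.0, -0.002], [-0.002, 0.002, -1.0]]
wrist_force: [-0.4, -0.2, 0.9]
gripper_width: 0.702
gripper_force: 0.0
```

```bash

python3 - <<'E'
from h import *
p=imaging.capture("wrist");t=r.sense()["tcp_pos"];print(np.round(t,4))
outline(p,"sleeve",.024)
E
```

```text
[0.4868 0.2209 0.1199]
sleeve 0.86 px [315. 203.] circ [0.4818 0.2228] 0.0181 rect [0.4818 0.2219] [0.0281 0.0354] 90.0
sleeve 0.67 px [245. 165.] circ [0.519  0.2866] 0.0174 rect [0.5191 0.2868] [0.0285 0.034 ] 43.3
sleeve 0.63 px [303. 256.] circ [0.4221 0.2349] 0.0136 rect [0.4257 0.2343] [0.0258 0.0182] 89.9
```

>>> {"op": "apply_moves", "data": {
  "moves": [
    [[-0.006,-0.001,0.03],0],
    [[0,0,0.03],0],
    [[0,0,0.03],0],
    [[0,0,0.02],0],
    [[0,0,0],0]
  ]
}}

```text
time_s: 11.23
tcp_pos: [0.4782, 0.2205, 0.0069]
ee_rot: [[1.0, -0.0, -0.005], [-0.0, -1.0, -0.004], [-0.005, 0.004, -1.0]]
wrist_force: [-0.7, -0.1, -1.4]
gripper_width: 0.634
gripper_force: 0.0
```

>>> {"op": "apply_moves", "data": {
  "moves": [
    [[0,0,0],0],
    [[0,0,0],0],
    [[0,0,0],0],
    [[0,0,0],0],
    [[0,0,0],0]
  ],
  "hand": 0
}}

```text
time_s: 11.65
tcp_pos: [0.4801, 0.2224, 0.0109]
ee_rot: [[1.0, 0.001, 0.002], [0.001, -1.0, 0.002], [0.002, -0.002, -1.0]]
wrist_force: [-0.8, -0.2, 1.6]
gripper_width: 0.342
gripper_force: 10.7
```

>>> {"op": "apply_moves", "data": {
  "moves": [
    [[0,0,0],0],
    [[0,0,-0.03],0],
    [[0,0,-0.04],0],
    [[0,0,-0.04],0],
    [[0,0,-0.03],0]
  ]
}}

```text
time_s: 12.07
tcp_pos: [0.4799, 0.2223, 0.1528]
ee_rot: [[1.0, 0.001, 0.003], [0.001, -1.0, 0.002], [0.003, -0.002, -1.0]]
wrist_force: [1.2, 0.1, -1.1]
gripper_width: 0.33
gripper_force: 30.0
```

>>> {"op": "apply_moves", "data": {
  "moves": [
    [[0.03,0.01,0],0],
    [[0.035,0.01,0],0],
    [[0.035,0.01,0],0],
    [[0.035,0.01,0],0],
    [[0.025,0.009,0],0]
  ]
}}

```text
time_s: 12.48
tcp_pos: [0.6416, 0.1722, 0.1493]
ee_rot: [[1.0, 0.0, 0.001], [0.0, -1.0, 0.0], [0.001, -0.0, -1.0]]
wrist_force: [-0.4, 0.5, -0.0]
gripper_width: 0.33
gripper_force: 30.0
```

>>> {"op": "apply_moves", "data": {
  "moves": [
    [[0,0,0],0],
    [[0,0,0],0],
    [[0,0,0],0],
    [[0,0,0],0]
  ]
}}

```text
time_s: 12.82
tcp_pos: [0.6383, 0.1733, 0.1496]
ee_rot: [[1.0, 0.002, -0.001], [0.002, -1.0, -0.0], [-0.001, 0.0, -1.0]]
wrist_force: [0.4, 0.3, -1.2]
gripper_width: 0.33
gripper_force: 30.0
```

```bash

python3 - <<'E'
from h import *
p=imaging.capture("wrist");t=r.sense()["tcp_pos"];print(np.round(t,4),r.sense()["gripper_width"])
outline(p,"stand",.010);outline(p,"sleeve",t[2]+.014)
cv2.imwrite("pics/w6.png",p["frame"][100:340,160:480])
E
```

```text
[0.6384 0.1735 0.1498] 0.32959655367748436
stand 0.94 px [318. 177.] circ [0.644  0.1726] 0.0824 rect [0.6426 0.1732] [0.1197 0.1203] 16.6
sleeve 0.73 px [317. 244.] circ [0.6444 0.1737] 0.0173 rect [0.6461 0.174 ] [0.0298 0.0276] 0.1
```

View pics/w6.png

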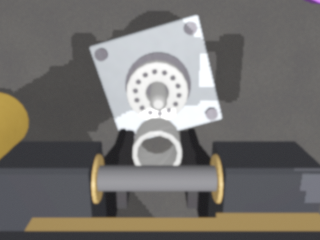

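The sleeve is held upright above the spindle, at crop (157,145). Lowering it after a 4 mm x correction.

>>> {"op": "apply_moves", "data": {
  "moves": [
    [[0.004,0,0.02],0],
    [[0,0,0.02],0],
    [[0,0,0],0],
    [[0,0,0],0],
    [[0,0,0],0]
  ]
}}

```text
time_s: 13.38
tcp_pos: [0.6439, 0.1735, 0.1108]
ee_rot: [[1.0, 0.002, 0.002], [0.002, -1.0, 0.0], [0.002, -0.0, -1.0]]
wrist_force: [-0.0, -0.1, -0.2]
gripper_width: 0.33
gripper_force: 30.0
```

>>> {"op": "apply_moves", "data": {
  "moves": [
    [[0,0,0.015],0],
    [[0,0,0.015],0],
    [[0,0,0.015],0],
    [[0,0,0.01],0],
    [[0,0,0],0]
  ]
}}

```text
time_s: 13.8
tcp_pos: [0.6425, 0.1728, 0.0533]
ee_rot: [[1.0, 0.001, -0.002], [0.001, -1.0, -0.001], [-0.002, 0.001, -1.0]]
wrist_force: [-0.3, -0.5, -1.9]
gripper_width: 0.333
gripper_force: 30.0
```

>>> {"op": "apply_moves", "data": {
  "moves": [
    [[0,0,0.006],0],
    [[0,0,0],0],
    [[0,0,0],0]
  ]
}}

```text
time_s: 14.05
tcp_pos: [0.6439, 0.1732, 0.0493]
ee_rot: [[1.0, 0.001, 0.001], [0.001, -1.0, 0.0], [0.001, -0.0, -1.0]]
wrist_force: [0.3, 0.1, -0.8]
gripper_width: 0.328
gripper_force: 30.0
```

>>> {"op": "apply_moves", "data": {
  "moves": [
    [[0,0,0],0],
    [[0,0,0],0],
    [[0,0,0],0],
    [[0,0,0],0],
    [[0,0,-0.01],0]
  ],
  "hand": 0.06
}}

```text
time_s: 14.47
tcp_pos: [0.6421, 0.1725, 0.057]
ee_rot: [[1.0, 0.0, -0.004], [0.0, -1.0, -0.001], [-0.004, 0.001, -1.0]]
wrist_force: [0.3, -0.1, -0.4]
gripper_width: 0.62
gripper_force: 0.0
```

>>> {"op": "apply_moves", "data": {
  "moves": [
    [[0,0,-0.03],0],
    [[0,0,-0.04],0],
    [[0,0,-0.04],0],
    [[0,0,-0.03],0],
    [[0,0,0],0]
  ]
}}

```text
time_s: 14.88
tcp_pos: [0.6475, 0.1741, 0.2089]
ee_rot: [[1.0, 0.002, 0.016], [0.002, -1.0, 0.005], [0.016, -0.005, -1.0]]
wrist_force: [0.1, 1.0, 1.0]
gripper_width: 0.691
gripper_force: 0.0
```

>>> {"op": "apply_moves", "data": {
  "moves": [
    [[-0.02,0.035,0],0],
    [[-0.02,0.036,0],0],
    [[-0.02,0.036,0],0],
    [[-0.02,0.036,0],0],
    [[-0.02,0.036,0],0]
  ],
  "hand": 0.087
}}

```text
time_s: 15.3
tcp_pos: [0.5424, -0.0075, 0.1993]
ee_rot: [[1.0, 0.002, 0.001], [0.002, -1.0, 0.0], [0.001, -0.0, -1.0]]
wrist_force: [1.5, -0.6, 0.8]
gripper_width: 0.957
gripper_force: 0.0
```

```bash

python3 - <<'E'
from h import *
p=imaging.capture("wrist");t=r.sense()["tcp_pos"];print(np.round(t,4))
outline(p,"sleeve",.058);outline(p,"large_bearing",.034);outline(p,"small_bearing",.013);outline(p,"lock_nut",.010)
cv2.imwrite("pics/w7.png",p["frame"])
E
```

```text
[ 0.5378 -0.0122  0.1994]
sleeve 0.96 px [ 88. 197.] circ [0.5309 0.2509] 0.0219 rect [0.5307 0.2509] [0.0259 0.0436] 21.1
sleeve 0.64 px [146.  92.] circ [0.642  0.1668] 0.0197 rect [0.6422 0.1655] [0.0363 0.0293] 85.2
large_bearing 0.89 px [306.   5.] circ [0.731  0.0042] 0.0243 rect [0.724  0.0042] [0.0141 0.0483] 0.1
large_bearing 0.61 px [156.  96.] circ [0.6376 0.1697] 0.0349 rect [0.6376 0.1686] [0.0666 0.0631] 73.8
small_bearing 0.58 px [478. 229.] circ [ 0.4715 -0.2241] 0.0278 rect [ 0.4773 -0.2238] [0.0387 0.0546] 2.8
lock_nut 0.87 px [307. 241.] circ [0.4543 0.0066] 0.0196 rect [0.4547 0.0069] [0.0375 0.0343] 0.1
```

View pics/w7.png

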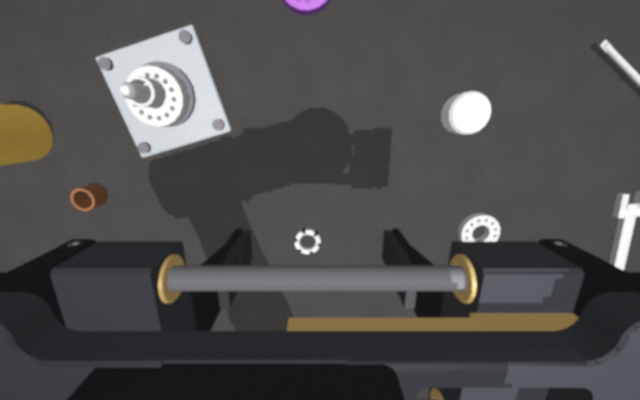

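The sleeve stands on the large bearing round the spindle, at (140,92). The small bearing is at (481,230), nut at (307,241) and cap at (467,112). Going to the small bearing.

>>> {"op": "apply_moves", "data": {
  "moves": [
    [[-0.011,0.038,0.01],0],
    [[-0.011,0.039,0.01],0],
    [[-0.011,0.039,0.01],0],
    [[-0.011,0.039,0.01],0],
    [[-0.011,0.039,0.01],0]
  ]
}}

```text
time_s: 15.97
tcp_pos: [0.4895, -0.2004, 0.1484]
ee_rot: [[1.0, 0.004, 0.001], [0.004, -1.0, -0.0], [0.001, 0.0, -1.0]]
wrist_force: [0.7, -0.3, -1.0]
gripper_width: 0.998
gripper_force: 0.0
```

>>> {"op": "apply_moves", "data": {
  "moves": [
    [[-0.005,0.016,0.01],0],
    [[0,0,0],0],
    [[0,0,0],0],
    [[0,0,0],0]
  ]
}}

```text
time_s: 16.3
tcp_pos: [0.4852, -0.215, 0.139]
ee_rot: [[1.0, 0.002, 0.001], [0.002, -1.0, -0.0], [0.001, 0.0, -1.0]]
wrist_force: [-0.1, 0.7, -0.1]
gripper_width: 1.002
gripper_force: 0.0
```

```bash

python3 - <<'E'
from h import *
p=imaging.capture("wrist");t=r.sense()["tcp_pos"];print(np.round(t,4))
outline(p,"small_bearing",.013);outline(p,"lock_nut",.010)
E
```

```text
[ 0.4853 -0.2147  0.1392]
small_bearing 0.67 px [329. 205.] circ [ 0.4691 -0.2277] 0.0268 rect [ 0.4691 -0.2279] [0.0524 0.0479] 0.1
lock_nut 0.92 px [121. 217.] circ [0.4534 0.0023] 0.0212 rect [0.4538 0.0023] [0.0362 0.0402] 19.0
```

>>> {"op": "apply_moves", "data": {
  "moves": [
    [[-0.008,0.007,0.025],0],
    [[-0.008,0.006,0.025],0],
    [[0,0,0.03],0],
    [[0,0,0.03],0],
    [[0,0,0.013],0]
  ]
}}

```text
time_s: 16.87
tcp_pos: [0.4664, -0.2276, 0.0129]
ee_rot: [[1.0, 0.002, -0.004], [0.002, -1.0, 0.001], [-0.004, -0.001, -1.0]]
wrist_force: [-0.5, 0.1, -0.1]
gripper_width: 1.001
gripper_force: 0.0
```

>>> {"op": "apply_moves", "data": {
  "moves": [
    [[0,0,0.009],0],
    [[0,0,0],0],
    [[0,0,0],0]
  ]
}}

```text
time_s: 17.12
tcp_pos: [0.4688, -0.2285, 0.0071]
ee_rot: [[1.0, 0.002, 0.001], [0.002, -1.0, -0.0], [0.001, 0.0, -1.0]]
wrist_force: [-0.6, -1.0, -0.1]
gripper_width: 1.003
gripper_force: 0.0
```

>>> {"op": "apply_moves", "data": {
  "moves": [
    [[0,0,0],0],
    [[0,0,0],0],
    [[0,0,0],0],
    [[0,0,0],0],
    [[0,0,0],0]
  ],
  "hand": 0
}}

```text
time_s: 17.53
tcp_pos: [0.4681, -0.2289, 0.0072]
ee_rot: [[1.0, 0.001, 0.001], [0.001, -1.0, -0.0], [0.001, 0.0, -1.0]]
wrist_force: [0.3, -0.3, 0.2]
gripper_width: 0.704
gripper_force: 0.0
```

>>> {"op": "apply_moves", "data": {
  "moves": [
    [[0,0,0],0],
    [[0,0,0],0]
  ]
}}

```text
time_s: 17.7
tcp_pos: [0.4679, -0.2289, 0.0068]
ee_rot: [[1.0, 0.001, 0.0], [0.001, -1.0, -0.0], [0.0, 0.0, -1.0]]
wrist_force: [-0.7, 0.7, 1.8]
gripper_width: 0.576
gripper_force: 30.0
```

>>> {"op": "apply_moves", "data": {
  "moves": [
    [[0,0,-0.02],0],
    [[0,0,-0.03],0],
    [[0,0,-0.04],0],
    [[0,0,-0.04],0],
    [[0,0,-0.03],0]
  ]
}}

```text
time_s: 18.12
tcp_pos: [0.4682, -0.2291, 0.1696]
ee_rot: [[1.0, 0.001, 0.003], [0.001, -1.0, -0.001], [0.003, 0.001, -1.0]]
wrist_force: [1.3, 0.3, -2.0]
gripper_width: 0.574
gripper_force: 30.0
```

>>> {"op": "apply_moves", "data": {
  "moves": [
    [[0.016,-0.036,0],0],
    [[0.016,-0.037,0],0],
    [[0.016,-0.037,0],0],
    [[0.016,-0.037,0],0],
    [[0.016,-0.037,0],0]
  ]
}}

```text
time_s: 18.53
tcp_pos: [0.5475, -0.0431, 0.1664]
ee_rot: [[1.0, 0.0, -0.001], [0.0, -1.0, 0.0], [-0.001, -0.0, -1.0]]
wrist_force: [0.8, -0.2, -2.1]
gripper_width: 0.576
gripper_force: 30.0
```

>>> {"op": "apply_moves", "data": {
  "moves": [
    [[0.016,-0.037,0],0],
    [[0.016,-0.037,0],0],
    [[0.016,-0.037,0],0],
    [[0.016,-0.037,0],0],
    [[0.016,-0.037,0],0]
  ]
}}

```text
time_s: 18.95
tcp_pos: [0.6273, 0.1421, 0.1659]
ee_rot: [[1.0, 0.001, -0.002], [0.001, -1.0, -0.0], [-0.002, 0.0, -1.0]]
wrist_force: [0.4, -0.3, -1.4]
gripper_width: 0.579
gripper_force: 30.0
```

>>> {"op": "apply_moves", "data": {
  "moves": [
    [[0.014,-0.03,0],0],
    [[0,0,0],0],
    [[0,0,0],0],
    [[0,0,0],0],
    [[0,0,0],0]
  ]
}}

```text
time_s: 19.37
tcp_pos: [0.6408, 0.1691, 0.1662]
ee_rot: [[1.0, -0.0, -0.001], [-0.0, -1.0, -0.001], [-0.001, 0.001, -1.0]]
wrist_force: [-0.5, -0.3, -1.0]
gripper_width: 0.578
gripper_force: 30.0
```

```bash

python3 - <<'E'
from h import *
p=imaging.capture("wrist");t=r.sense()["tcp_pos"];print(np.round(t,4),r.sense()["gripper_width"])
outline(p,"stand",.010);outline(p,"small_bearing",t[2]+.006)
cv2.imwrite("pics/w8.png",p["frame"][100:340,160:480])
E
```

```text
[0.641  0.169  0.1666] 0.5775949540382932
stand 0.62 px [314. 172.] circ [0.6433 0.1728] 0.0826 rect [0.6434 0.1731] [0.1189 0.1199] 15.8
small_bearing 0.71 px [317. 239.] circ [0.6438 0.1696] 0.0264 rect [0.6495 0.1699] [0.0498 0.0407] 90.0
small_bearing 0.21 px [312. 188.] circ [0.6774 0.1724] 0.0093 rect [0.6785 0.1727] [0.0162 0.0165] 6.6
```

View pics/w8.png

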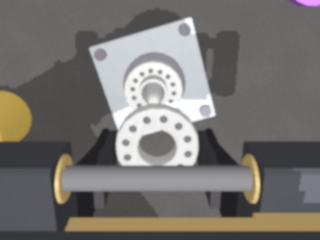

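The small bearing is level in the hand, with its bore at crop (157,147) and about no x offset. Correcting and lowering.

>>> {"op": "apply_moves", "data": {
  "moves": [
    [[0.002,-0.004,0.02],0],
    [[0,0,0.025],0],
    [[0,0,0],0],
    [[0,0,0],0],
    [[0,0,0],0]
  ]
}}

```text
time_s: 19.93
tcp_pos: [0.6443, 0.174, 0.123]
ee_rot: [[1.0, 0.001, 0.002], [0.001, -1.0, 0.0], [0.002, -0.0, -1.0]]
wrist_force: [-0.4, 0.6, -1.1]
gripper_width: 0.578
gripper_force: 30.0
```

>>> {"op": "apply_moves", "data": {
  "moves": [
    [[0,0,0.015],0],
    [[0,0,0.015],0],
    [[0,0,0.012],0],
    [[0,0,0],0],
    [[0,0,0],0]
  ]
}}

```text
time_s: 20.35
tcp_pos: [0.6438, 0.1742, 0.08]
ee_rot: [[1.0, 0.001, 0.0], [0.001, -1.0, -0.0], [0.0, 0.0, -1.0]]
wrist_force: [0.1, -0.9, -1.7]
gripper_width: 0.578
gripper_force: 30.0
```

Now 10 mm further down, release, lift, and head for the nut.

>>> {"op": "apply_moves", "data": {
  "moves": [
    [[0,0,0.006],0],
    [[0,0,0.005],0],
    [[0,0,0],0],
    [[0,0,0],0]
  ]
}}

```text
time_s: 20.68
tcp_pos: [0.6434, 0.1742, 0.0685]
ee_rot: [[1.0, 0.001, -0.0], [0.001, -1.0, -0.0], [-0.0, 0.0, -1.0]]
wrist_force: [0.5, 0.5, -1.2]
gripper_width: 0.577
gripper_force: 30.0
```

>>> {"op": "apply_moves", "data": {
  "moves": [
    [[0,0,0],0],
    [[0,0,0],0],
    [[0,0,0],0],
    [[0,0,0],0],
    [[0,0,-0.01],0]
  ],
  "hand": 0.08
}}

```text
time_s: 21.1
tcp_pos: [0.6422, 0.1738, 0.0771]
ee_rot: [[1.0, 0.0, -0.004], [0.0, -1.0, -0.001], [-0.004, 0.001, -1.0]]
wrist_force: [-0.5, 0.7, -0.2]
gripper_width: 0.858
gripper_force: 0.0
```

>>> {"op": "apply_moves", "data": {
  "moves": [
    [[0,0,-0.02],0],
    [[0,0,-0.035],0],
    [[0,0,-0.04],0],
    [[0,0,-0.03],0],
    [[0,0,0],0]
  ]
}}

```text
time_s: 21.52
tcp_pos: [0.6476, 0.1754, 0.2139]
ee_rot: [[1.0, 0.002, 0.016], [0.002, -1.0, 0.005], [0.016, -0.005, -1.0]]
wrist_force: [1.7, 0.4, 1.2]
gripper_width: 0.918
gripper_force: 0.0
```

>>> {"op": "apply_moves", "data": {
  "moves": [
    [[-0.03,0.022,0],0],
    [[-0.032,0.024,0],0],
    [[-0.032,0.024,0],0],
    [[-0.032,0.024,0],0],
    [[-0.03,0.022,0],0]
  ],
  "hand": 0.06
}}

```text
time_s: 21.93
tcp_pos: [0.4857, 0.0569, 0.2042]
ee_rot: [[1.0, 0.001, 0.001], [0.001, -1.0, 0.0], [0.001, -0.0, -1.0]]
wrist_force: [-0.3, 0.1, 0.5]
gripper_width: 0.705
gripper_force: 0.0
```

```bash

python3 - <<'E'
from h import *
p=imaging.capture("wrist");t=r.sense()["tcp_pos"];print(np.round(t,4))
outline(p,"sleeve",.058);outline(p,"small_bearing",.071);outline(p,"lock_nut",.010);outline(p,"stand",.01)
cv2.imwrite("pics/w9.png",cv2.resize(p["frame"][0:130,120:320],None,fx=4,fy=4))
E
```

```text
[0.4791 0.0534 0.2036]
sleeve 0.78 px [186. 231.] circ [0.4308 0.2132] 0.0191 rect [0.4327 0.2133] [0.027  0.0349] 0.1
sleeve 0.67 px [198.  18.] circ [0.6529 0.172 ] 0.0045 rect [0.6532 0.1718] [0.0087 0.0033] 57.9
sleeve 0.65 px [132. 153.] circ [0.5244 0.2598] 0.02 rect [0.5232 0.2596] [0.0262 0.0394] 0.1
small_bearing 0.81 px [192.  27.] circ [0.6419 0.1727] 0.0276 rect [0.6396 0.1729] [0.0478 0.0539] 0.1
lock_nut 0.74 px [354. 201.] circ [0.4534 0.007 ] 0.0194 rect [0.4534 0.0076] [0.0363 0.0351] 0.1
lock_nut 0.52 px [213.  48.] circ [0.641  0.1723] 0.0826 rect [0.6404 0.172 ] [0.1214 0.1203] 15.8
stand 0.94 px [213.  48.] circ [0.6419 0.1718] 0.0836 rect [0.6408 0.1722] [0.1208 0.1212] 15.9
```

View pics/w9.png

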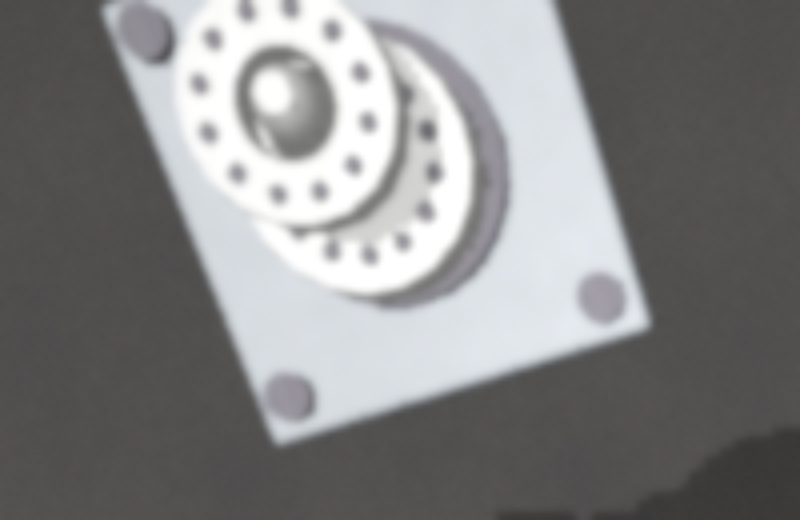

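The small bearing sits on the sleeve with the spindle tip well inside its bore, at crop (280,95). Next is the nut.

>>> {"op": "apply_moves", "data": {
  "moves": [
    [[-0.008,0.015,0.02],0],
    [[-0.008,0.015,0.02],0],
    [[-0.006,0.014,0.02],0],
    [[0,0,0.02],0],
    [[0,0,0],0]
  ]
}}

```text
time_s: 22.6
tcp_pos: [0.464, 0.0136, 0.1202]
ee_rot: [[1.0, -0.001, -0.007], [-0.001, -1.0, -0.002], [-0.007, 0.002, -1.0]]
wrist_force: [-0.6, -0.5, -0.3]
gripper_width: 0.688
gripper_force: 0.0
```

>>> {"op": "apply_moves", "data": {
  "moves": [
    [[0,0,0],0],
    [[0,0,0],0],
    [[0,0,0],0]
  ]
}}

```text
time_s: 22.85
tcp_pos: [0.4674, 0.0151, 0.1249]
ee_rot: [[1.0, 0.002, 0.003], [0.002, -1.0, 0.001], [0.003, -0.001, -1.0]]
wrist_force: [0.4, -0.3, 0.5]
gripper_width: 0.687
gripper_force: 0.0
```

```bash

python3 - <<'E'
from h import *
p=imaging.capture("wrist");t=r.sense()["tcp_pos"];print(np.round(t,4))
outline(p,"lock_nut",.010)
E
```

```text
[0.467  0.0149 0.1248]
lock_nut 0.6 px [325. 207.] circ [0.4535 0.0069] 0.0186 rect [0.4533 0.0064] [0.0351 0.0346] 0.1
```

>>> {"op": "apply_moves", "data": {
  "moves": [
    [[-0.007,0.004,0.025],0],
    [[-0.007,0.004,0.025],0],
    [[0,0,0.03],0],
    [[0,0,0.03],0],
    [[0,0,0],0]
  ]
}}

```text
time_s: 23.37
tcp_pos: [0.4484, 0.0052, 0.01]
ee_rot: [[1.0, -0.0, -0.009], [-0.0, -1.0, -0.003], [-0.009, 0.003, -1.0]]
wrist_force: [-0.1, -0.6, 0.7]
gripper_width: 0.692
gripper_force: 0.0
```

>>> {"op": "apply_moves", "data": {
  "moves": [
    [[0,0,0.006],0],
    [[0,0,0],0],
    [[0,0,0],0],
    [[0,0,0],0]
  ]
}}

```text
time_s: 23.7
tcp_pos: [0.453, 0.0067, 0.0092]
ee_rot: [[1.0, 0.001, 0.004], [0.001, -1.0, 0.001], [0.004, -0.001, -1.0]]
wrist_force: [-0.0, -0.9, -0.3]
gripper_width: 0.686
gripper_force: 0.0
```

Still too high for the 10 mm nut, so 5 mm further down before closing.

>>> {"op": "apply_moves", "data": {
  "moves": [
    [[0,0,0.0055],0],
    [[0,0,0],0],
    [[0,0,0],0],
    [[0,0,0],0]
  ]
}}

```text
time_s: 24.03
tcp_pos: [0.4517, 0.0062, 0.0023]
ee_rot: [[1.0, 0.001, 0.0], [0.001, -1.0, 0.0], [0.0, -0.0, -1.0]]
wrist_force: [-0.3, 0.7, 0.1]
gripper_width: 0.692
gripper_force: 0.0
```

>>> {"op": "apply_moves", "data": {
  "moves": [
    [[0,0,0],0],
    [[0,0,0],0],
    [[0,0,0],0],
    [[0,0,0],0],
    [[0,0,0],0]
  ],
  "hand": 0
}}

```text
time_s: 24.45
tcp_pos: [0.4516, 0.0061, 0.0021]
ee_rot: [[1.0, 0.001, -0.0], [0.001, -1.0, -0.0], [-0.0, 0.0, -1.0]]
wrist_force: [-0.2, -0.3, -0.4]
gripper_width: 0.401
gripper_force: 8.8
```

>>> {"op": "apply_moves", "data": {
  "moves": [
    [[0,0,0],0],
    [[0,0,0],0]
  ]
}}

```text
time_s: 24.62
tcp_pos: [0.4516, 0.0061, 0.0021]
ee_rot: [[1.0, 0.001, -0.0], [0.001, -1.0, -0.0], [-0.0, 0.0, -1.0]]
wrist_force: [-0.5, -0.3, 0.0]
gripper_width: 0.393
gripper_force: 30.0
```

>>> {"op": "apply_moves", "data": {
  "moves": [
    [[0,0,-0.02],0],
    [[0,0,-0.03],0],
    [[0,0,-0.04],0],
    [[0,0,-0.04],0],
    [[0,0,-0.03],0]
  ]
}}

```text
time_s: 25.03
tcp_pos: [0.4522, 0.0062, 0.1653]
ee_rot: [[1.0, 0.001, 0.003], [0.001, -1.0, 0.001], [0.003, -0.001, -1.0]]
wrist_force: [0.5, 1.0, -0.7]
gripper_width: 0.392
gripper_force: 30.0
```

>>> {"op": "apply_moves", "data": {
  "moves": [
    [[0.027,-0.024,0],0],
    [[0.028,-0.024,0],0],
    [[0.028,-0.024,0],0],
    [[0.028,-0.024,0],0],
    [[0.028,-0.024,0],0]
  ]
}}

```text
time_s: 25.45
tcp_pos: [0.5913, 0.1273, 0.1619]
ee_rot: [[1.0, 0.001, -0.001], [0.001, -1.0, 0.0], [-0.001, -0.0, -1.0]]
wrist_force: [0.6, 0.1, -0.0]
gripper_width: 0.39
gripper_force: 30.0
```

>>> {"op": "apply_moves", "data": {
  "moves": [
    [[0.028,-0.024,0],0],
    [[0.024,-0.023,0],0],
    [[0,0,0],0],
    [[0,0,0],0],
    [[0,0,0],0]
  ]
}}

```text
time_s: 25.87
tcp_pos: [0.6416, 0.1729, 0.1611]
ee_rot: [[1.0, 0.001, -0.002], [0.001, -1.0, -0.001], [-0.002, 0.001, -1.0]]
wrist_force: [0.2, 0.2, -1.1]
gripper_width: 0.391
gripper_force: 30.0
```

```bash

python3 - <<'E'
from h import *
p=imaging.capture("wrist");t=r.sense()["tcp_pos"];print(np.round(t,4),r.sense()["gripper_width"])
outline(p,"stand",.010);outline(p,"lock_nut",t[2]+.008)
cv2.imwrite("pics/w10.png",p["frame"][100:340,160:480])
for v in (235,240,245,250,255,260):print(v,onz(p,(318,v),t[2]+.008)-t)
E
```

```text
[0.6415 0.1725 0.1617] 0.39370010932284566
stand 0.63 px [317. 176.] circ [0.6439 0.1734] 0.0815 rect [0.6433 0.1738] [0.118  0.1193] 16.3
lock_nut 0.77 px [316. 242.] circ [0.6456 0.174 ] 0.0189 rect [0.6476 0.1736] [0.0328 0.0334] 0.0
lock_nut 0.4 px [318. 176.] circ [0.6826 0.1734] 0.0404 rect [0.6827 0.1736] [0.059  0.0593] 15.8
235 [0.00982982 0.00018047 0.008     ]
240 [0.00657248 0.00017296 0.008     ]
245 [0.0032779  0.00016536 0.008     ]
250 [-5.45659644e-05  1.57670796e-04  8.00000000e-03]
255 [-0.00342557  0.00014989  0.008     ]
260 [-0.00683579  0.00014203  0.008     ]
```

View pics/w10.png

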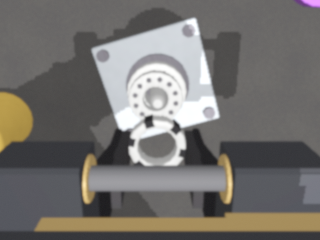

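The nut is level, with its bore at crop (157,147), about 2 mm ahead of the TCP. Lowering it over the tip with the x position set to suit.

>>> {"op": "apply_moves", "data": {
  "moves": [
    [[-0.001,-0.0005,0.03],0],
    [[0,0,0.025],0],
    [[0,0,0],0],
    [[0,0,0],0],
    [[0,0,0],0]
  ]
}}

```text
time_s: 26.43
tcp_pos: [0.6425, 0.1737, 0.1091]
ee_rot: [[1.0, 0.001, 0.003], [0.001, -1.0, 0.0], [0.003, -0.0, -1.0]]
wrist_force: [-0.3, -0.2, 0.2]
gripper_width: 0.394
gripper_force: 30.0
```

```bash

python3 - <<'E'
from h import *
p=imaging.capture("wrist");t=r.sense()["tcp_pos"];print(np.round(t,4),r.sense()["gripper_width"])
cv2.imwrite("pics/w11.png",cv2.resize(p["frame"][160:300,230:410],None,fx=4,fy=4))
print(proj(p,(.6428,.1733,.082)),proj(p,(.6428,.1733,t[2]+.008)))
E
```

```text
[0.6428 0.174  0.1095] 0.38956289092852314
[318.03149791 226.63603097] [318.27114286 249.11952966]
```

View pics/w11.png

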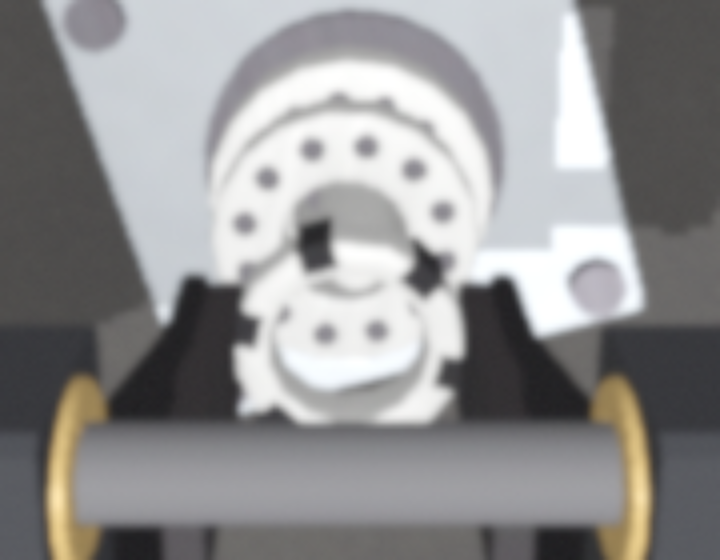

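The bore centre is within about 2 mm of the axis. Lowering the nut down the spindle and releasing.

>>> {"op": "apply_moves", "data": {
  "moves": [
    [[-0.001,0,0.012],0],
    [[0,0,0.012],0],
    [[0,0,0.006],0],
    [[0,0,0],0],
    [[0,0,0],0]
  ]
}}

```text
time_s: 26.9
tcp_pos: [0.6406, 0.1737, 0.077]
ee_rot: [[1.0, 0.001, -0.0], [0.001, -1.0, -0.0], [-0.0, 0.0, -1.0]]
wrist_force: [0.9, 1.1, -0.5]
gripper_width: 0.394
gripper_force: 30.0
```

>>> {"op": "apply_moves", "data": {
  "moves": [
    [[0,0,0.002],0],
    [[0,0,0],0],
    [[0,0,0],0]
  ]
}}

```text
time_s: 27.15
tcp_pos: [0.6407, 0.1739, 0.0755]
ee_rot: [[1.0, 0.001, 0.001], [0.001, -1.0, 0.0], [0.001, -0.0, -1.0]]
wrist_force: [-0.0, -0.5, -1.2]
gripper_width: 0.39
gripper_force: 30.0
```

>>> {"op": "apply_moves", "data": {
  "moves": [
    [[0,0,0],0],
    [[0,0,0],0],
    [[0,0,0],0],
    [[0,0,0],0],
    [[0,0,-0.005],0]
  ],
  "hand": 0.07
}}

```text
time_s: 27.57
tcp_pos: [0.6398, 0.1735, 0.0793]
ee_rot: [[1.0, 0.001, -0.002], [0.001, -1.0, -0.001], [-0.002, 0.001, -1.0]]
wrist_force: [-0.3, -0.5, -0.9]
gripper_width: 0.688
gripper_force: 0.0
```

>>> {"op": "apply_moves", "data": {
  "moves": [
    [[0,0,-0.02],0],
    [[0,0,-0.035],0],
    [[0,0,-0.04],0],
    [[0,0,-0.03],0],
    [[0,0,0],0]
  ]
}}

```text
time_s: 27.98
tcp_pos: [0.6445, 0.1749, 0.2147]
ee_rot: [[1.0, 0.002, 0.016], [0.002, -1.0, 0.005], [0.016, -0.005, -1.0]]
wrist_force: [0.9, -0.0, 0.1]
gripper_width: 0.805
gripper_force: 0.0
```

>>> {"op": "apply_moves", "data": {
  "moves": [
    [[-0.02,0,0],0],
    [[-0.02,0,0],0],
    [[0,0,0],0],
    [[0,0,0],0]
  ],
  "hand": 0.08
}}

```text
time_s: 28.32
tcp_pos: [0.6001, 0.1738, 0.206]
ee_rot: [[1.0, 0.002, 0.001], [0.002, -1.0, 0.0], [0.001, -0.0, -1.0]]
wrist_force: [-0.6, -0.1, -0.3]
gripper_width: 0.913
gripper_force: 0.0
```

```bash

python3 - <<'E'
from h import *
p=imaging.capture("wrist");t=r.sense()["tcp_pos"];print(np.round(t,4))
outline(p,"small_bearing",.071);outline(p,"lock_nut",.081);outline(p,"stand",.01)
u,v=map(int,proj(p,(.6428,.1733,.08)));print(u,v)
cv2.imwrite("pics/w12.png",cv2.resize(p["frame"][v-60:v+60,u-70:u+70],None,fx=5,fy=5))
E
```

```text
[0.6007 0.1739 0.2058]
small_bearing 0.7 px [316. 149.] circ [0.6432 0.1746] 0.0263 rect [0.6436 0.1743] [0.049  0.0507] 0.1
lock_nut 0.9 px [316. 152.] circ [0.6417 0.1751] 0.0186 rect [0.642  0.1748] [0.0345 0.036 ] 45.6
stand 0.68 px [318. 141.] circ [0.6424 0.1735] 0.0831 rect [0.6424 0.1734] [0.1208 0.1221] 15.9
317 150
```

View pics/w12.png

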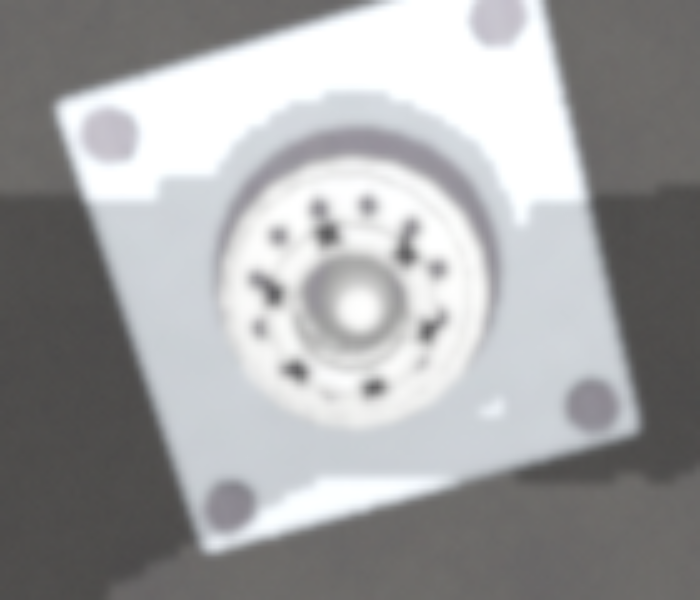

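The nut lies flat on the small bearing, with its centre at crop (352,305), or about (0.642, 0.175). That is the target for the cap. Moving to the cap.

>>> {"op": "apply_moves", "data": {
  "moves": [
    [[0.002,0.037,0.005],0],
    [[0.002,0.038,0.005],0],
    [[0.002,0.039,0.005],0],
    [[0.002,0.039,0.005],0],
    [[0.002,0.039,0.005],0]
  ]
}}

```text
time_s: 28.93
tcp_pos: [0.6111, -0.02, 0.1797]
ee_rot: [[1.0, 0.001, 0.0], [0.001, -1.0, -0.0], [0.0, 0.0, -1.0]]
wrist_force: [0.2, -0.4, -0.7]
gripper_width: 0.919
gripper_force: 0.0
```

>>> {"op": "apply_moves", "data": {
  "moves": [
    [[0.002,0.039,0.005],0],
    [[0.002,0.039,0.005],0],
    [[0.002,0.039,0.005],0],
    [[0.002,0.039,0.005],0],
    [[0,0,0],0]
  ]
}}

```text
time_s: 29.35
tcp_pos: [0.6182, -0.1805, 0.158]
ee_rot: [[1.0, -0.007, -0.003], [-0.007, -1.0, -0.001], [-0.003, 0.001, -1.0]]
wrist_force: [0.0, 0.7, 1.1]
gripper_width: 0.918
gripper_force: 0.0
```

>>> {"op": "apply_moves", "data": {
  "moves": [
    [[0,0,0],0],
    [[0,0,0],0],
    [[0,0,0],0]
  ]
}}

```text
time_s: 29.6
tcp_pos: [0.6191, -0.1734, 0.1601]
ee_rot: [[1.0, 0.002, 0.0], [0.002, -1.0, 0.0], [0.0, -0.0, -1.0]]
wrist_force: [-0.2, 0.4, 0.4]
gripper_width: 0.918
gripper_force: 0.0
```

```bash

python3 - <<'E'
from h import *
p=imaging.capture("wrist");t=r.sense()["tcp_pos"];print(np.round(t,4))
outline(p,"cap",.028);outline(p,"cap",.0)
E
```

```text
[ 0.6192 -0.1731  0.1603]
cap 0.59 px [326. 184.] circ [ 0.6256 -0.1824] 0.0251 rect [ 0.626  -0.1829] [0.0488 0.0456] 0.1
cap 0.59 px [326. 184.] circ [ 0.6187 -0.1833] 0.0275 rect [ 0.6192 -0.1839] [0.0535 0.0499] 0.1
```

>>> {"op": "apply_moves", "data": {
  "moves": [
    [[0.004,0.01,0.03],0],
    [[0,0,0.04],0],
    [[0,0,0.04],0],
    [[0,0,0.03],0],
    [[0,0,0],0]
  ]
}}

```text
time_s: 30.17
tcp_pos: [0.6176, -0.1826, 0.0131]
ee_rot: [[1.0, 0.0, -0.014], [0.0, -1.0, 0.002], [-0.014, -0.002, -1.0]]
wrist_force: [-1.0, -0.2, -0.2]
gripper_width: 0.917
gripper_force: 0.0
```

>>> {"op": "apply_moves", "data": {
  "moves": [
    [[0,0,0.008],0],
    [[0,0,0],0],
    [[0,0,0],0],
    [[0,0,0],0]
  ]
}}

```text
time_s: 30.5
tcp_pos: [0.6246, -0.1842, 0.0147]
ee_rot: [[1.0, 0.002, 0.005], [0.002, -1.0, -0.001], [0.005, 0.001, -1.0]]
wrist_force: [0.4, 0.6, 0.8]
gripper_width: 0.921
gripper_force: 0.0
```

>>> {"op": "apply_moves", "data": {
  "moves": [
    [[0,0,0],0],
    [[0,0,0],0],
    [[0,0,0],0],
    [[0,0,0],0],
    [[0,0,0],0]
  ],
  "hand": 0
}}

```text
time_s: 30.92
tcp_pos: [0.6228, -0.1843, 0.0123]
ee_rot: [[1.0, 0.001, 0.0], [0.001, -1.0, -0.0], [0.0, 0.0, -1.0]]
wrist_force: [0.2, 0.3, -0.0]
gripper_width: 0.624
gripper_force: 0.0
```

>>> {"op": "apply_moves", "data": {
  "moves": [
    [[0,0,0],0],
    [[0,0,0],0],
    [[0,0,0],0]
  ]
}}

```text
time_s: 31.17
tcp_pos: [0.6228, -0.1843, 0.0121]
ee_rot: [[1.0, 0.001, -0.0], [0.001, -1.0, -0.0], [-0.0, 0.0, -1.0]]
wrist_force: [-0.5, 0.1, 0.6]
gripper_width: 0.533
gripper_force: 30.0
```

>>> {"op": "apply_moves", "data": {
  "moves": [
    [[0,0,-0.02],0],
    [[0,0,-0.03],0],
    [[0,0,-0.04],0],
    [[0,0,-0.04],0],
    [[0,0,-0.03],0]
  ]
}}

```text
time_s: 31.58
tcp_pos: [0.6235, -0.1845, 0.1755]
ee_rot: [[1.0, 0.001, 0.003], [0.001, -1.0, -0.001], [0.003, 0.001, -1.0]]
wrist_force: [0.9, -0.6, -0.7]
gripper_width: 0.536
gripper_force: 30.0
```

>>> {"op": "apply_moves", "data": {
  "moves": [
    [[0.002,-0.036,0],0],
    [[0.002,-0.036,0],0],
    [[0.002,-0.036,0],0],
    [[0.002,-0.036,0],0],
    [[0.002,-0.036,0],0]
  ]
}}

```text
time_s: 32.0
tcp_pos: [0.6321, -0.0027, 0.1718]
ee_rot: [[1.0, 0.0, -0.001], [0.0, -1.0, 0.0], [-0.001, -0.0, -1.0]]
wrist_force: [-0.5, 0.1, -0.8]
gripper_width: 0.533
gripper_force: 30.0
```

>>> {"op": "apply_moves", "data": {
  "moves": [
    [[0.002,-0.036,0],0],
    [[0.002,-0.036,0],0],
    [[0.002,-0.036,0],0],
    [[0.002,-0.036,0],0],
    [[0.001,-0.035,0],0]
  ]
}}

```text
time_s: 32.42
tcp_pos: [0.6411, 0.1766, 0.1717]
ee_rot: [[1.0, 0.001, -0.001], [0.001, -1.0, -0.0], [-0.001, 0.0, -1.0]]
wrist_force: [0.3, -0.9, -1.4]
gripper_width: 0.534
gripper_force: 30.0
```

>>> {"op": "apply_moves", "data": {
  "moves": [
    [[0,0,0],0],
    [[0,0,0],0],
    [[0,0,0],0],
    [[0,0,0],0]
  ]
}}

```text
time_s: 32.75
tcp_pos: [0.6413, 0.1737, 0.1719]
ee_rot: [[1.0, -0.0, -0.001], [-0.0, -1.0, -0.0], [-0.001, 0.0, -1.0]]
wrist_force: [-0.5, 0.4, -1.0]
gripper_width: 0.534
gripper_force: 30.0
```

```bash

python3 - <<'E'
from h import *
p=imaging.capture("wrist");t=r.sense()["tcp_pos"];print(np.round(t,4),r.sense()["gripper_width"])
outline(p,"stand",.010);outline(p,"cap",t[2]+.016)
X=np.array(t)
import itertools
# predict outline extents of cap model vs offset
for e in(-.003,0,.003):
    pts=np.array([proj(p,t+np.array([e+rr*np.cos(a),rr*np.sin(a),h-.012])) for rr,h in((.024,0),(.024,.023),(.021,.028)) for a in np.linspace(0,6.28,40)])
    print(e,pts.min(0).round(1),pts.max(0).round(1))
for d in models.cut_out(p,"cap")[:1]:
    q=np.argwhere(d["region"]);print("seen",q.min(0)[::-1],q.max(0)[::-1])
E
```

```text
[0.6414 0.1735 0.172 ] 0.5326986135479002
stand 0.92 px [318. 172.] circ [0.6433 0.1735] 0.0825 rect [0.6435 0.1739] [0.1197 0.1197] 15.6
cap 0.7 px [317. 239.] circ [0.6493 0.1745] 0.0248 rect [0.6547 0.1744] [0.0446 0.0387] 90.0
-0.003 [278.1 206. ] [358.  291.3]
0 [277.9 201.7] [358.2 287. ]
0.003 [277.7 197.2] [358.4 282.6]
seen [278 202] [355 265]
```

>>> {"op": "apply_moves", "data": {
  "moves": [
    [[0,-0.001,0.03],0],
    [[0,0,0.025],0],
    [[0,0,0],0],
    [[0,0,0],0],
    [[0,0,0],0]
  ]
}}

```text
time_s: 33.37
tcp_pos: [0.6427, 0.1757, 0.1187]
ee_rot: [[1.0, 0.001, 0.003], [0.001, -1.0, 0.0], [0.003, -0.0, -1.0]]
wrist_force: [-0.7, -0.1, -1.2]
gripper_width: 0.535
gripper_force: 30.0
```

>>> {"op": "apply_moves", "data": {
  "moves": [
    [[0,0,0],0],
    [[0,0,0],0]
  ]
}}

```text
time_s: 33.53
tcp_pos: [0.6426, 0.1761, 0.1191]
ee_rot: [[1.0, 0.001, 0.003], [0.001, -1.0, 0.001], [0.003, -0.001, -1.0]]
wrist_force: [-0.1, 0.5, -0.6]
gripper_width: 0.538
gripper_force: 30.0
```

>>> {"op": "apply_moves", "data": {
  "moves": [
    [[0,0.001,0.01],0],
    [[0,0,0.01],0],
    [[0,0,0.005],0],
    [[0,0,0],0],
    [[0,0,0],0]
  ]
}}

```text
time_s: 33.95
tcp_pos: [0.6411, 0.1746, 0.0911]
ee_rot: [[1.0, 0.001, -0.002], [0.001, -1.0, -0.001], [-0.002, 0.001, -1.0]]
wrist_force: [-0.5, -0.1, -0.8]
gripper_width: 0.535
gripper_force: 30.0
```

>>> {"op": "apply_moves", "data": {
  "moves": [
    [[0,0,0.004],0],
    [[0,0,0.003],0],
    [[0,0,0],0],
    [[0,0,0],0]
  ]
}}

```text
time_s: 34.28
tcp_pos: [0.6414, 0.1747, 0.085]
ee_rot: [[1.0, 0.001, -0.0], [0.001, -1.0, -0.0], [-0.0, 0.0, -1.0]]
wrist_force: [-0.4, 1.2, -0.2]
gripper_width: 0.538
gripper_force: 30.0
```

The rim is at about 73 mm, past the nut's top, with no contact force. Releasing and backing off.

>>> {"op": "apply_moves", "data": {
  "moves": [
    [[0,0,0],0],
    [[0,0,0],0],
    [[0,0,0],0],
    [[0,0,0],0],
    [[0,0,0],0]
  ],
  "hand": 0.085
}}

```text
time_s: 34.7
tcp_pos: [0.6417, 0.1748, 0.0854]
ee_rot: [[1.0, 0.001, 0.001], [0.001, -1.0, 0.0], [0.001, -0.0, -1.0]]
wrist_force: [0.2, 0.1, 0.7]
gripper_width: 0.829
gripper_force: 0.0
```

>>> {"op": "apply_moves", "data": {
  "moves": [
    [[0,0,-0.01],0],
    [[0,0,-0.03],0],
    [[0,0,-0.04],0],
    [[0,0,-0.03],0],
    [[0,0,0],0]
  ]
}}

```text
time_s: 35.12
tcp_pos: [0.6457, 0.1759, 0.2049]
ee_rot: [[1.0, 0.002, 0.016], [0.002, -1.0, 0.005], [0.016, -0.005, -1.0]]
wrist_force: [0.6, 0.2, 1.4]
gripper_width: 0.973
gripper_force: 0.0
```

>>> {"op": "apply_moves", "data": {
  "moves": [
    [[-0.03,0,0],0],
    [[-0.03,0,0],0],
    [[-0.02,0,0],0],
    [[0,0,0],0],
    [[0,0,0],0]
  ]
}}

```text
time_s: 35.53
tcp_pos: [0.5612, 0.1749, 0.1965]
ee_rot: [[1.0, 0.002, 0.002], [0.002, -1.0, 0.001], [0.002, -0.001, -1.0]]
wrist_force: [0.5, 1.2, 0.1]
gripper_width: 0.973
gripper_force: 0.0
```

```bash

python3 - <<'E'
from h import *
p=imaging.capture("wrist");t=np.array(r.sense()["tcp_pos"]);print(np.round(t,4))
outline(p,"stand",.01);outline(p,"cap",.099)
for zr in(.071,.081):
    pts=np.array([proj(p,np.array([.642+rr*np.cos(a),.1745+rr*np.sin(a),zr+h])) for rr,h in((.024,0),(.024,.023),(.021,.028)) for a in np.linspace(0,6.28,40)])
    print(zr,pts.min(0).round(1),pts.max(0).round(1))
for d in models.cut_out(p,"cap")[:1]:
    q=np.argwhere(d["region"]);print("seen",q.min(0)[::-1],q.max(0)[::-1])
q=imaging.capture("side");
a=cv2.resize(p["frame"][40:200,240:400],None,fx=2.5,fy=2.5); b=cv2.resize(q["frame"][180:280,210:310],(400,400))
cv2.imwrite("pics/end.png",np.hstack([a,b]))
E
```

```text
[0.562  0.175  0.1962]
stand 0.9 px [319. 108.] circ [0.6422 0.173 ] 0.0824 rect [0.6422 0.1732] [0.1196 0.1193] 15.8
cap 0.93 px [317. 112.] circ [0.6413 0.1751] 0.0237 rect [0.6412 0.1746] [0.046  0.0459] 88.7
0.071 [291.5  83.2] [344.6 138.8]
0.081 [290.5  81.9] [345.7 139.7]
seen [292  85] [344 139]
```

View pics/end.png

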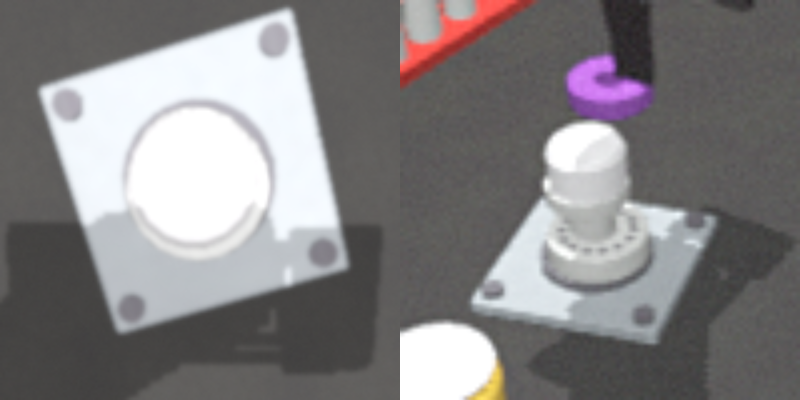

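The cap sits level on the small bearing, with its outline centred at (0.641, 0.175) and matching a rim height of 71 mm. The side crop shows the whole stack closed up and the gripper clear of it. Handing in.

```bash
python3 -c "
from station import r
print(r.finish_job())"
```

```text
the job is handed in; nothing more can be done
None
```

The hub is built up on the spindle in the order you gave, with the dust cap level on the small bearing in the last pictures, and the job is handed in at about 36 s; no verdict came back.

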